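# Stand the glass vials in their matching stands

### The arm

A 6-joint arm with a two-finger parallel gripper is mounted at the origin on the work surface. World frame = base frame: x ahead of the robot, y to its left, z up, the work surface at z = 0. Lengths are in m, angles in degrees, forces in N, time in s.
With the tool pointing down it reaches from about 0.325 to 0.85 m from the base axis. Payload 15.5 kg.
Tool frame: the origin (TCP) lies midway between the tips of the shut fingers; the grasp point (between the pads) lies 19 mm behind it; y points along the fingers, x is the direction in which the jaws open and shut, and the axes are right-handed (so a half turn about y gives the same grasp; the last joint's range is limited). The gripper opens to 91 mm and grips with 3 to 60 N. Pads are 32 mm wide; open, the fingers measure 118 mm over their backs; the gripper's body (76 mm by 178 mm) begins 60 mm behind the grasp point.
Start: joints at [64.486, 28.281, 77.091, -0, 74.628, -5.472], TCP at [0.214, 0.587, 0.214] pointing down, gripper open.
Joint ranges: [-166.48, 166.48], [-47.26, 123.95], [12.59, 153.08], [-70.14, 250.14], [6.76, 159.57], [-176.63, 176.63]. Speed limits (degrees/s): [108.29, 108.29, 147.25, 172.46, 172.46, 172.46].

### API

Orientations are given as a 3x3 rotation matrix whose columns are the frame's x, y, z axes.
In Python, from bench import ctrl gives the robot as it stands. The module is installed in compiled form; this text tells all that it offers. Calls block until the motion is done:
- ctrl.goto(position, orientation): joint-space move of the TCP to a pose.
- ctrl.move_l(position, vel=0.15, ori=None, contact_N=None): straight line of the TCP; ori=None keeps the orientation; vel is the mean speed in m/s. With contact_N (N) it stops when the force on the tool has changed by that much, and returns True; else False.
- ctrl.movej(angles): joint-space move.
- ctrl.command_gripper(opening): opening from 0.0 (shut) to 1.0 (fully open); the grip force is fixed at half the most; returns when the fingers have stopped.
- ctrl.sleep(seconds).
- ctrl.ik(position, orientation): joint angles nearest the present ones, or None.
- ctrl.read_camera(name): name is "scene" or "top" or "wrist"; returns the picture (420x560x3 uint8, blue, green, red); there is no depth.
- ctrl.camera_params(name): a dict with "fx", "fy", "cx", "cy" (pixels), "pose" (4x4, takes a point from camera to world coordinates); the wrist camera has in their place "T_tool_cam" (4x4, takes a point from camera to tool coordinates, whose origin is the TCP and whose axes are the tool frame's). Camera axes: x right, y up, looking along -z (the intrinsics and any distortion apply to the point x, -y, -z); pixel columns grow to the right and rows downward; lengths in m; the calibration is good to about 2 mm. A picture is of the moment at which its call begins: read the wrist's pose just before it. camera_params takes no time and is no camera call.
A pose or a line that the arm cannot do raises ctrl.MotionError and nothing moves.
- ctrl.sign_off(): hands the job in, once; it reports no verdict.
Readings, each from a call of its own:
- ctrl.current_t(): time.
- ctrl.current_q(): joint angles.
- ctrl.current_dq(): joint speeds.
- ctrl.current_effort(): joint torques, N m.
- ctrl.current_tool_pos(): TCP position.
- ctrl.current_eef_rot(): TCP orientation.
- ctrl.current_contact_force(): force on the tool from outside, world axes, zero at the start.
- ctrl.current_wrist_torque(): the same for the moment, N m.
- ctrl.current_grip_width(): opening from 0.0 (shut) to 1.0 (fully open).
Only numpy, scipy, OpenCV 4.12 (cv2) and the standard library are available. Lean on these libraries where they do the work, as an engineer would, in place of code of your own. Each camera call takes 0.05 s, during which the arm holds its last target. There are 200 camera calls.

### The job

Pick the four amber glass vials out from among the white plastic bottle and tub and stand each upright in the recess of the white stand of its own size: the smallest vial in the smallest stand, and so on up to the largest in the largest. Set each one gently down on the floor of its recess without dropping it or tipping it over, and leave the plastic bottle and tub where they are.

Things in the scene. Friction and masses are not known exactly. Their poses are not given: they have to be found in the camera images.
- vial_10_center (a point): The smallest of four upright loose amber glass vials with aluminium crimp caps: 22 mm diameter, 60 mm tall in all; straight round body for the lower 40 mm, then shoulder, narrow neck and cap. Origin at its centre, 30 mm above its underside, z up. At the start it stands on the table.
- stand_10: The smallest of four square white plastic stands, 52 mm wide and 10 mm high, fixed to the table, with one round recess in its middle, 38 mm in diameter and 7 mm deep (recess floor 3 mm above the table); home of the smallest vial (22 mm). Origin at the centre of its underside, on the table, z up.
- vial_20_center (a point): The second smallest of four upright loose amber glass vials with aluminium crimp caps: 32 mm diameter, 66 mm tall in all; straight round body for the lower 46 mm, then shoulder, narrow neck and cap. Origin at its centre, 33 mm above its underside, z up. At the start it stands on the table.
- stand_20: The second smallest of four square white plastic stands, 62 mm wide and 10 mm high, fixed to the table, with one round recess in its middle, 48 mm in diameter and 7 mm deep (recess floor 3 mm above the table); home of the second smallest vial (32 mm). Origin at the centre of its underside, on the table, z up.
- vial_50_center (a point): The second largest of four upright loose amber glass vials with aluminium crimp caps: 42 mm diameter, 74 mm tall in all; straight round body for the lower 54 mm, then shoulder, narrow neck and cap. Origin at its centre, 37 mm above its underside, z up. At the start it stands on the table.
- stand_50: The second largest of four square white plastic stands, 72 mm wide and 10 mm high, fixed to the table, with one round recess in its middle, 58 mm in diameter and 7 mm deep (recess floor 3 mm above the table); home of the second largest vial (42 mm). Origin at the centre of its underside, on the table, z up.
- vial_100_center (a point): The largest of four upright loose amber glass vials with aluminium crimp caps: 52 mm diameter, 84 mm tall in all; straight round body for the lower 64 mm, then shoulder, narrow neck and cap. Origin at its centre, 42 mm above its underside, z up. At the start it stands on the table.
- stand_100: The largest of four square white plastic stands, 82 mm wide and 10 mm high, fixed to the table, with one round recess in its middle, 68 mm in diameter and 7 mm deep (recess floor 3 mm above the table); home of the largest vial (52 mm). Origin at the centre of its underside, on the table, z up.
- bottle_center (a point): A bystander: loose white plastic bottle with a grey cap, 36 mm diameter, 78 mm tall, upright; origin at its centre, 39 mm above the table.
- tub_center (a point): A bystander: loose squat white plastic tub with a white lid, 50 mm diameter, 52 mm tall, upright; origin at its centre, 26 mm above the table.
Mind the look-alikes: they are no part of the job. Leave any purple or yellow look-alike of the part that bears vial_50_center alone.

How it is judged (in metres and radians):
At the end, for the whole second after the job is handed in: Each vial stands in the recess of the stand of its own size rank: its axis within 10 mm of the stand's centre, its underside within 3 mm of the recess floor, within 0.1 rad of upright, and at rest (horizontal distance between vial_10_center and stand_10 below 0.01 m and height (world z) of vial_10_center between 0.03 and 0.036 m and angle between each of vial_10_center, vial_20_center, vial_50_center, vial_100_center's own z axis and vertical below 0.1 rad and linear speed of each of vial_10, vial_20, vial_50, vial_100 below 0.02 m/s and horizontal distance between vial_20_center and stand_20 below 0.01 m and height (world z) of vial_20_center between 0.033 and 0.039 m and horizontal distance between vial_50_center and stand_50 below 0.01 m and height (world z) of vial_50_center between 0.037 and 0.043 m and horizontal distance between vial_100_center and stand_100 below 0.01 m and height (world z) of vial_100_center between 0.042 and 0.048 m); the robot touches nothing.
It fails at once if a vial is tipped over (angle between any of vial_10_center, vial_20_center, vial_50_center, vial_100_center's own z axis and vertical above 0.8 rad).
It fails at once if a vial is dropped (loose in the air more than 2 cm above standing height) ((contact force between vial_10 and anything else below 0.005 N and height (world z) of vial_10_center above 0.053 m) or (contact force between vial_20 and anything else below 0.005 N and height (world z) of vial_20_center above 0.056 m) or (contact force between vial_50 and anything else below 0.005 N and height (world z) of vial_50_center above 0.06 m) or (contact force between vial_100 and anything else below 0.005 N and height (world z) of vial_100_center above 0.065 m)).
It fails at once if the white plastic bottle is pushed from its place by more than 2 cm or knocked over (distance of bottle_center from where it was at the start of the episode above 0.02 m or angle between bottle_center's own z axis and vertical above 0.5 rad).
It fails at once if the white plastic tub is pushed from its place by more than 2 cm or knocked over (distance of tub_center from where it was at the start of the episode above 0.02 m or angle between tub_center's own z axis and vertical above 0.5 rad).
It also fails if it takes over 125 s, if anything falls off the work surface, if the arm or the gripper's body presses on something with over 40 N, if the wrist force passes 120 N, or if a joint passes its speed limit or range.

## Working session

There is one attempt and no reset: what is moved stays moved. The work goes in short steps, each a Python script; the robot and the scene stay as the last script left them, time stands still between calls to the robot, and variables do not carry over. Pictures are saved under pics/ and viewed, about 12 in all and at most 16, crops included, and the job is handed in when it is done.

```bash
mkdir -p pics
python3 - <<'E'
from bench import ctrl
import cv2
for n in("scene","top","wrist"):
    im=ctrl.read_camera(n); cv2.imwrite(f"pics/{n}0.png",im); print(n,ctrl.camera_params(n))
print(ctrl.current_t(),ctrl.current_eef_rot(),ctrl.current_tool_pos())
E
```

```text
scene {'fx': 420.57971899715665, 'fy': 420.57971899715665, 'cx': 288.5905806220055, 'cy': 207.4774382594976, 'pose': array([[-0.79924125, -0.34686414,  0.49081432,  0.98135146],
       [ 0.60061084, -0.49073474,  0.63122582,  0.71746561],
       [ 0.02191004,  0.79929011,  0.60054581,  0.68348551],
       [ 0.        ,  0.        ,  0.        ,  1.        ]])}
top {'fx': 403.3133857254243, 'fy': 403.3133857254243, 'cx': 284.0949286013531, 'cy': 205.86658542846243, 'pose': array([[-1.56063314e-02,  9.97092295e-01, -7.45881828e-02,
         3.97911891e-01],
       [-9.99876597e-01, -1.56969585e-02, -6.28930504e-04,
         5.89034292e-02],
       [-1.79790937e-03,  7.45691631e-02,  9.97214223e-01,
         1.12004717e+00],
       [ 0.00000000e+00,  0.00000000e+00,  0.00000000e+00,
         1.00000000e+00]])}
wrist {'fx': 370.39815868922165, 'fy': 370.39815868922165, 'cx': 277.12785344390034, 'cy': 208.9300326842495, 'T_tool_cam': array([[ 9.99999933e-01, -2.51985904e-04,  2.64569786e-04,
        -3.51751805e-04],
       [ 3.21398288e-04,  2.62278557e-01, -9.64992153e-01,
        -1.69403953e-01],
       [ 1.73773438e-04,  9.64992174e-01,  2.62278620e-01,
         7.33198945e-02],
       [ 0.00000000e+00,  0.00000000e+00,  0.00000000e+00,
         1.00000000e+00]])}
0.15 [[ 3.42705392e-01 -3.69569488e-04 -9.39442855e-01]
 [ 9.39442491e-01 -8.29671338e-04  3.42705585e-01]
 [-9.06082339e-04 -9.99999588e-01  6.28564395e-05]] [0.21408685 0.58688616 0.21348843]
```

View pics/scene0.png

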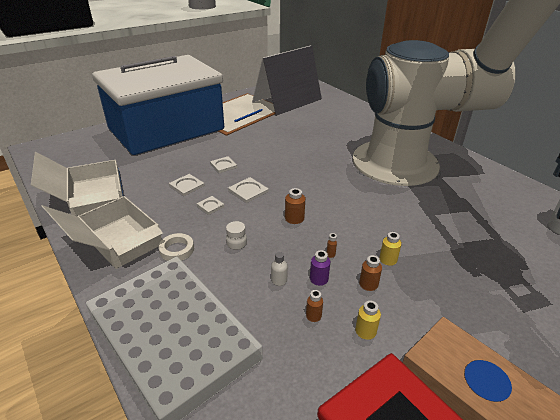

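View pics/top0.png

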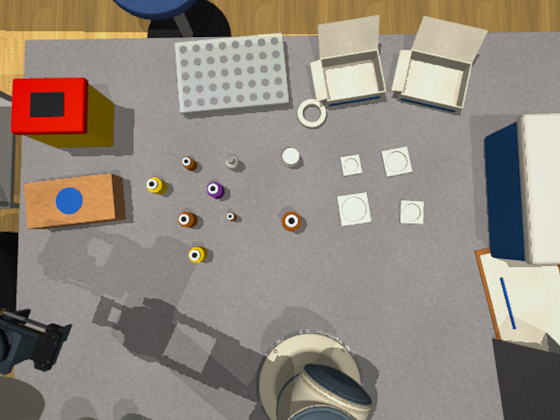

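The scene view shows four amber vials (295,206), (332,245), (371,272), (315,306), with purple and yellow look-alikes, the bottle and the tub. In the top view the ambers are at about (291,221), (231,217), (187,219), (189,163), and the stands at (350,165), (397,161), (354,209), (412,212). Next I'll enlarge these areas.

Run:
```python
import cv2
t=cv2.imread("pics/top0.png"); s=cv2.imread("pics/scene0.png")
def c(im,x0,y0,w,h,k,n): cv2.imwrite(n,cv2.resize(im[y0:y0+h,x0:x0+w],None,fx=k,fy=k,interpolation=cv2.INTER_CUBIC))
c(t,140,140,160,120,5,"pics/tv.png"); c(t,330,140,100,90,6,"pics/ts.png"); c(s,260,180,150,165,3.6,"pics/sv.png"); c(s,160,150,115,70,6,"pics/ss.png")
```

```text
(no output)
```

View pics/tv.png

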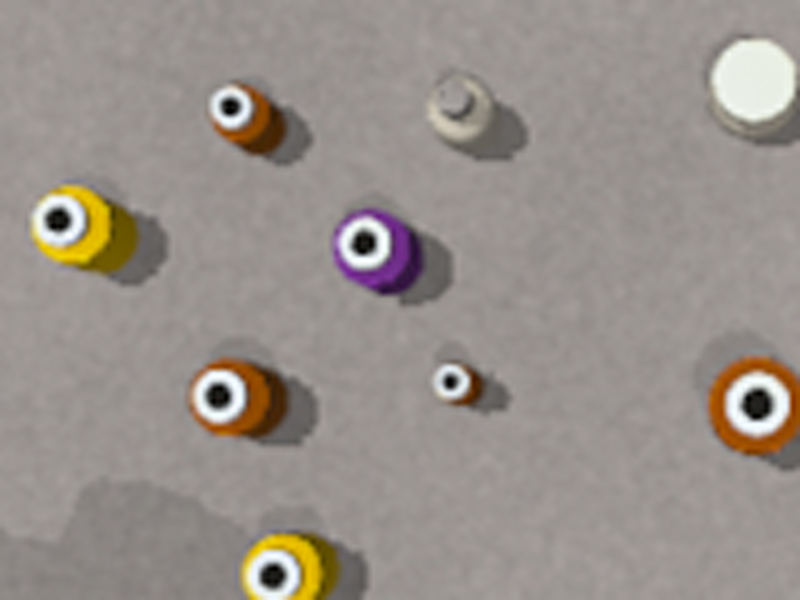

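View pics/ts.png

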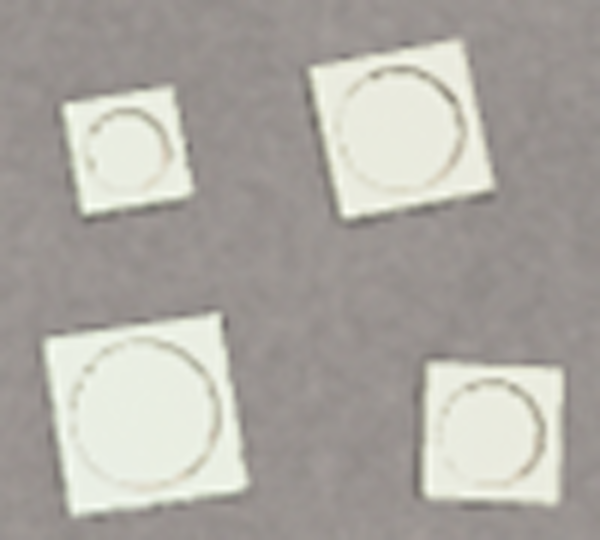

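View pics/sv.png

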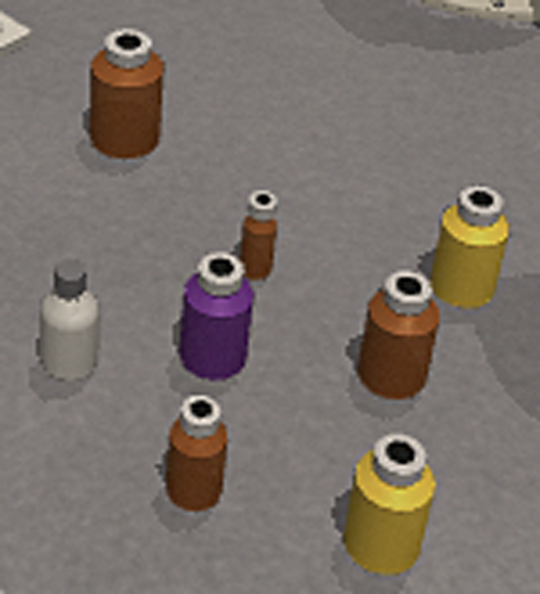

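View pics/ss.png

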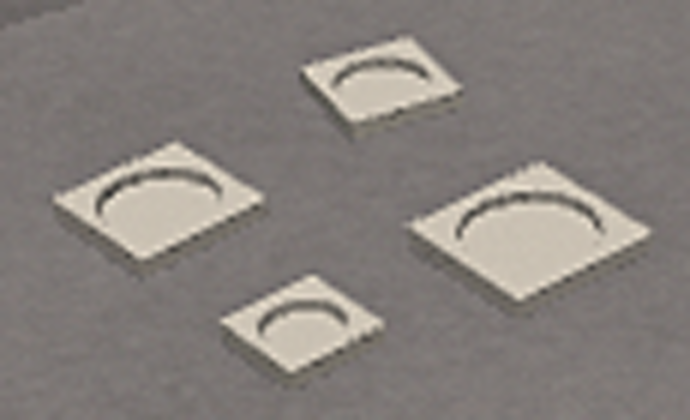

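Top crop: cap septa are at v20 (231,106), v50 (218,396), v10 (452,381) and v100 (757,404). The stands, clockwise from top left, are 10, 50, 20 and 100. The scene crops show the same objects, so I can triangulate cap tops and stand-top centres from the two views.

```bash
cat > geo.py <<'E'
import numpy as np
from bench import ctrl
def ray(cam,pix):
    p=ctrl.camera_params(cam); T=p["pose"]
    d=T[:3,:3]@np.array([(pix[0]-p["cx"])/p["fx"],-(pix[1]-p["cy"])/p["fy"],-1])
    return T[:3,3],d/np.linalg.norm(d)
def tri(rs):
    A=[];b=[]
    for o,d in rs:
        P=np.eye(3)-np.outer(d,d);A.append(P);b.append(P@o)
    x=np.linalg.lstsq(np.vstack(A),np.hstack(b),rcond=None)[0]
    return x,[np.linalg.norm((np.eye(3)-np.outer(d,d))@(x-o)) for o,d in rs]
def atz(r,z): o,d=r; return o+d*(z-o[2])/d[2]
E
python3 - <<'E'
from geo import *
np.set_printoptions(precision=4,suppress=True)
cr=lambda p,k,o:(np.array(p)+.5)/k-.5+o
V={"v10":((452,381),(263,200),.06),"v20":((231,106),(201,408),.066),"v50":((218,396),(408,287),.074),"v100":((757,404),(128,41),.084),
"purple":((364,243),(221,267),.074),"bottle":((459,99),(69,268),.078),"yelA":((59,220),(401,452),.084),"yelB":((274,575),(481,199),.074)}
for n,(a,b,h) in V.items():
    rt=ray("top",cr(a,5,140)); rs=ray("scene",cr(b,3.6,np.array([260,180])))
    x,e=tri([rt,rs]); print(n,x,np.round(e,4),"known-h:",atz(rt,h)[:2],atz(rs,h)[:2])
print("tub",atz(ray("top",cr((755,80),5,140)),.052))
S={"s10":([(63,103),(173,87),(193,192),(83,214)],[(220,322),(312,275),(384,323),(292,372)]),
"s20":([(426,360),(563,368),(558,503),(422,497)],[(301,72),(411,37),(463,90),(352,123)]),
"s50":([(309,67),(463,40),(494,188),(343,218)],[(54,200),(180,142),(265,200),(143,258)]),
"s100":([(43,338),(220,313),(247,490),(72,515)],[(410,226),(540,163),(651,232),(519,298)])}
for n,(a,b) in S.items():
    T=[ray("top",cr(p,6,np.array([330,140]))) for p in a]; C=[ray("scene",cr(p,6,np.array([160,150]))) for p in b]
    A=np.array([atz(r,.01) for r in T]);B=np.array([atz(r,.01) for r in C])
    side=np.mean(np.linalg.norm(A-np.roll(A,1,0),axis=1)),np.mean(np.linalg.norm(B-np.roll(B,1,0),axis=1))
    def mid(L): d=sum(x[1] for x in L); return L[0][0],d/np.linalg.norm(d)
    x,e=tri([mid(T),mid(C)])
    print(n,x,np.round(e,4),"z.01:",A.mean(0)[:2],B.mean(0)[:2],"side",np.round(side,4))
R0=ctrl.current_eef_rot()
E
```

```text
v10 [0.4527 0.203  0.0591] [0.0008 0.0008] known-h: [0.4532 0.2023] [0.4528 0.2042]
v20 [0.5999 0.3177 0.0665] [0.0005 0.0005] known-h: [0.6003 0.3176] [0.5992 0.3177]
v50 [0.4468 0.3221 0.0731] [0.0002 0.0002] known-h: [0.4466 0.322 ] [0.4476 0.3225]
v100 [0.4375 0.0426 0.0846] [0.0003 0.0003] known-h: [0.4377 0.0424] [0.4367 0.0421]
purple [0.5252 0.2462 0.0739] [0.0003 0.0003] known-h: [0.5253 0.246 ] [0.5251 0.2464]
bottle [0.5996 0.1962 0.0757] [0.0008 0.0008] known-h: [0.5998 0.1954] [0.6005 0.1987]
yelA [0.5397 0.4057 0.0738] [0.0004 0.0004] known-h: [0.5386 0.4021] [0.5468 0.4112]
yelB [0.3534 0.2933 0.0736] [0.0006 0.0006] known-h: [0.3538 0.2928] [0.3532 0.294 ]
tub [0.6126 0.04   0.052 ]
s10 [ 0.5929 -0.1274  0.01  ] [0.0008 0.0008] z.01: [ 0.5936 -0.128 ] [ 0.5922 -0.1272] side [0.0516 0.0517]
s20 [ 0.4588 -0.2907  0.0096] [0.001 0.001] z.01: [ 0.4597 -0.2915] [ 0.4581 -0.2898] side [0.0627 0.0618]
s50 [ 0.6002 -0.2544  0.0098] [0.0011 0.0011] z.01: [ 0.6014 -0.2553] [ 0.5993 -0.2538] side [0.0718 0.0707]
s100 [ 0.4698 -0.1319  0.0097] [0.0009 0.0009] z.01: [ 0.4705 -0.1326] [ 0.4689 -0.1317] side [0.0821 0.0803]
```

Triangulation agrees well: heights are within 1–2 mm of spec, stand sides match the sizes given, and both views agree to about 2 mm. There is room for the fingers everywhere with radial jaws and a limited opening. I'll start with the largest vial, which stands clear.

```bash
cat > job.py <<'E'
import numpy as np, cv2, sys
from bench import ctrl
np.set_printoptions(precision=4,suppress=True)
# vial xy, stand xy, diameter, TCP height above the vial's underside
J={"100":((.4373,.0424),(.4697,-.1321),.052,.028),"50":((.4469,.3222),(.6003,-.2546),.042,.022),
   "20":((.5999,.3177),(.4589,-.2907),.032,.017),"10":((.4529,.2031),(.5930,-.1276),.022,.015)}
def R(xy):
    a=np.arctan2(xy[1],xy[0]); x=np.array([np.cos(a),np.sin(a),0]); y=np.array([0,0,-1.]); return np.c_[x,y,np.cross(x,y)]
def pos(xy,z): return [xy[0],xy[1],z]
UP=.11
def pick(n):
    v,s,d,h=J[n]
    for p,z in((v,h),(v,h+UP),(s,h+UP),(s,h)): assert ctrl.ik(pos(p,z),R(p)) is not None,(p,z)
    ctrl.command_gripper((d+.026)/.091)
    ctrl.goto(pos(v,h+UP),R(v)); ctrl.move_l(pos(v,h+.05),.2)
    hit=ctrl.move_l(pos(v,h),.08,contact_N=5)
    if hit: print("CONTACT on the way down",ctrl.current_tool_pos()); return False
    ctrl.command_gripper(0); w=ctrl.current_grip_width()*.091
    print(n,"grip width",round(w,4),"tcp",ctrl.current_tool_pos(),"t",ctrl.current_t())
    if abs(w-d)>.006: return False
    ctrl.move_l(pos(v,h+.03),.06); ctrl.move_l(pos(v,h+UP),.2)
    print("held",ctrl.current_grip_width()*.091); return True
def place(n):
    v,s,d,h=J[n]
    ctrl.goto(pos(s,h+UP),R(s)); ctrl.move_l(pos(s,h+.02),.15); ctrl.sleep(.2)
    c=ctrl.move_l(pos(s,h+.002),.02,contact_N=2.5)
    print("contact",c,"underside z",ctrl.current_tool_pos()[2]-h,"xy err",ctrl.current_tool_pos()[:2]-s)
    ctrl.command_gripper((d+.026)/.091); ctrl.sleep(.2)
    ctrl.move_l(pos(s,h+UP),.2); print("t",ctrl.current_t())
if __name__=="__main__":
    for n in sys.argv[1:]:
        if not pick(n): break
        place(n)
    cv2.imwrite(f"pics/after_{n}.png",ctrl.read_camera("scene"))
E
python3 job.py 100
```

```text
100 grip width 0.0513 tcp [0.4375 0.0424 0.0282] t 4.4417
held 0.05156719482102371
contact True underside z 0.0031581658250011135 xy err [-0.0002  0.0001]
t 9.5917
```

View pics/after_100.png

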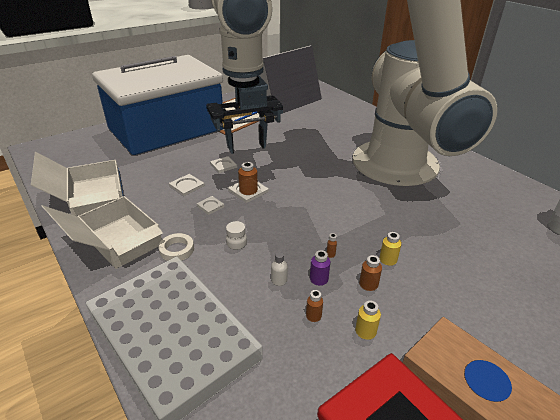

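The largest vial stands upright in its stand at about (248,180), with contact at 3.2 mm as expected. Everything else is where it was. On to the other three.

```bash
python3 job.py 50 20 10
python3 - <<'E'
from bench import ctrl
import cv2
ctrl.goto([.214,.587,.25],ctrl.current_eef_rot())
ctrl.sleep(.5)
s=ctrl.read_camera("scene");t=ctrl.read_camera("top")
cv2.imwrite("pics/endscene.png",s)
cv2.imwrite("pics/endtop.png",cv2.resize(t[140:280,140:440],None,fx=2.6,fy=2.6,interpolation=cv2.INTER_CUBIC))
cv2.imwrite("pics/endstands.png",cv2.resize(s[130:215,155:280],None,fx=6,fy=6,interpolation=cv2.INTER_CUBIC))
print(ctrl.current_t())
E
```

```text
50 grip width 0.0415 tcp [0.447  0.3223 0.0222] t 13.4417
held 0.041226213562339145
contact True underside z 0.0031980636516032723 xy err [-0.0002  0.0001]
t 19.9917
20 grip width 0.0312 tcp [0.6    0.3178 0.0173] t 24.1833
held 0.031292458124759163
contact True underside z 0.0032113099819075022 xy err [-0.0001  0.0001]
t 30.825
10 grip width 0.0212 tcp [0.453  0.2031 0.0151] t 34.7583
held 0.021324889691431752
contact True underside z 0.003159888349956893 xy err [-0.0002  0.0001]
t 40.5167
44.0417
```

View pics/endtop.png

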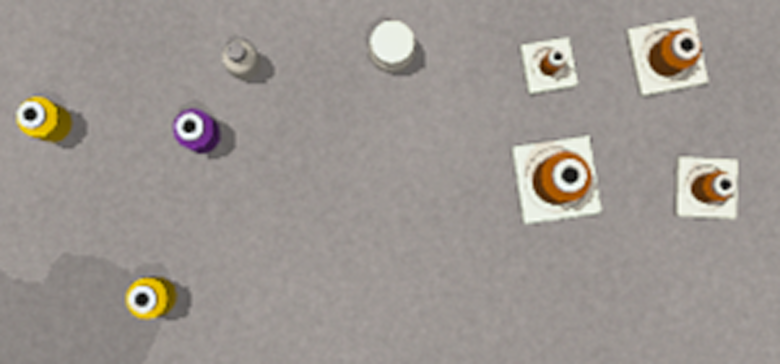

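View pics/endstands.png

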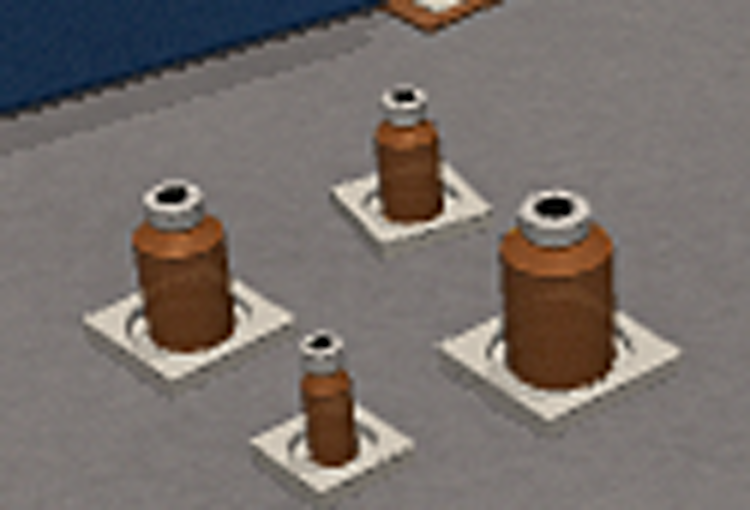

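Both views show every vial upright in its own recess, and the bottle, tub and look-alikes have not moved. I'll check the cap positions by triangulation before handing in: top crop caps at (558,58), (687,45), (570,176), (725,185), and scene crop caps at (322,342), (172,196), (554,207), (404,96).

Run:
```python
from geo import *
from job import J
cr=lambda p,k,o:(np.array(p)+.5)/k-.5+np.array(o)
for n,a,b in(("10",(558,58),(322,342)),("50",(687,45),(172,196)),("100",(570,176),(554,207)),("20",(725,185),(404,96))):
    x,e=tri([ray("top",cr(a,2.6,(140,140))),ray("scene",cr(b,6,(155,130)))])
    print(n,x,np.round(e,4),"off",x[:2]-J[n][1])
    ok=np.linalg.norm(x[:2]-J[n][1])<.006
    if not ok: print("CHECK")
```

```text
10 [ 0.5908 -0.1284  0.0629] [0.0003 0.0003] off [-0.0022 -0.0008]
50 [ 0.599  -0.2557  0.077 ] [0.0002 0.0002] off [-0.0013 -0.0011]
100 [ 0.4683 -0.1325  0.087 ] [0.0001 0.0001] off [-0.0014 -0.0004]
20 [ 0.4577 -0.2906  0.0698] [0.0003 0.0003] off [-0.0012  0.0001]
```

All are within about 2.5 mm of centre, with cap tops 3 mm above full vial height, which is right for standing on the recess floor.

```bash
python3 -c "
from bench import ctrl
ctrl.sign_off(); print(ctrl.current_t())"
```

```text
the job is handed in; nothing more can be done
the job is handed in; nothing more can be done
```

All four amber vials are standing upright in the stands of their own size, and the job is handed in at about 44 s of the 125 s allowed. I found the vials and stands by triangulating the top and scene cameras. I gripped each vial by its straight body and lowered it slowly until it touched the recess floor.

- **Grip:** the measured grip widths matched the vial diameters to within 1 mm.
- **Set-down:** contact came at 3.2 mm above the table for every vial, against a recess floor of 3 mm.
- **Final position:** the caps were within 2.5 mm of the stand centres (the limit is 10 mm). Cap tops were about 3 mm above full vial height, as expected on the recess floor.
- **Other objects:** in the final pictures the bottle, tub and purple and yellow look-alikes had not visibly moved, and the arm was clear of everything. I judged this by eye and did not measure it.

No check failed or disagreed. I did not measure tilt in numbers; the vials look upright in both views.

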